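# Turn the centrifuge rotor to bring its empty bucket to the front

### The job

The centrifuge is being loaded and one of its four buckets is still without a tube. With a fingertip against the side of one of the rotor's bare metal arms, gently push the rotor round, without spinning it, until the empty bucket stands squarely at the front of the bowl, in line with the lid catch, then take your finger out of the bowl. Do not grip anything, touch no bucket or capped tube, and leave the lid and everything lying around as it is.

Things in the scene. Friction and masses are not known exactly. Their poses are not given: they have to be found in the camera images.
- centrifuge: Pale bench centrifuge standing firmly on the bench, 450 mm deep, 390 wide, its flat top (deck) 235 mm above the bench. Origin on the rotor's upright axis, at bench height; z up, x towards its back, y to its left. Its front, with the sloping control panel and the lid catch, faces its own -x.
- lid_catch (a point): Black catch plate (46 by 22 mm) with a steel bar, in the middle of the deck's front edge, 197 mm in front of the rotor axis, at deck height. The empty bucket must come to rest between the axis and this point.
- bowl_mouth (a point): Centre of the bowl's mouth: on the rotor axis, at deck height. The round steel bowl is open at the top, 334 mm across and 125 mm deep, with a black rubber gasket round its mouth. The open lid stands at the back, 200 mm and more behind this point.
- rotor: Aluminium rotor with four arms at 90 degrees, turns both ways without end about the upright axis. Origin on the axis at the arms' mid-height, 205 mm above the bench (30 below the deck); z up, its -x points along the empty bucket's arm. Hub radius 16 mm, its nut 22 mm above the origin. A light drag (0.045 N m, about 1 N at 44 mm from the axis) stops it at once when let go.
- bare_arm (a point): Middle of the bare part of the empty bucket's arm, 44 mm from the axis, at its mid-height. All four arms are alike: a bar 12 mm wide and 12 mm high, bare from 16 to 69 mm from the axis, then a U-shaped yoke 42 mm wide from 69 to 109 mm, in which a bucket hangs. Between neighbouring arms is only air, down to the bowl floor 95 mm below.
- empty_place (a point): Middle of the empty bucket's mouth on the rotor: on the rotor's own -x, 98 mm from the axis, at the arms' mid-height. It turns with the rotor.
- bucket_empty: The empty bucket: open steel cup 24 mm across, hanging by its pins in its yoke, 98 mm from the axis, 6 mm above to 62 mm below the arms' mid-height; a dark open mouth without a tube. Origin on its pin line. It swings outwards at a touch; not to be touched.
- bucket_red: Bucket like the empty one, but with a red-capped blood tube in it (cap 17 mm across, top 25 mm above the arms' mid-height); it hangs 90 degrees counter-clockwise, seen from above, from the empty one. Not to be touched.
- bucket_purple: The same with a purple cap, straight across the axis from the empty one. Not to be touched.
- bucket_blue: The same with a dark blue cap, 90 degrees clockwise, seen from above, from the empty one. Not to be touched.
- lid: The centrifuge's lid, a clear window in a pale frame, 370 by 395 mm, standing open at the back of the deck, leaning 6 degrees backwards. Origin on its hinge. It stays where it is pushed; leave it open.
- rack: Blue tube rack, 64 by 134 mm, 55 mm high, loose on the bench beside the centrifuge with two capped tubes in it. Origin at the centre of its underside. Bystander.
- tube_waiting: Red-capped blood tube, 13 mm across (cap 17), 84 mm long, standing in the rack, to be loaded later by somebody else. Origin at its foot. Bystander.
- tube_second: Purple-capped blood tube of the same size, standing in the rack. Origin at its foot. Bystander.
- wash_bottle: White wash bottle with red label, red cap and bent spout, 72 mm across, 215 mm high, loose on the bench. Origin at the centre of its underside. Bystander.
- marker: White marker pen with black cap, 122 mm long, 12 mm thick, lying along the front edge of the centrifuge deck. Origin under its middle. Bystander.
- specimen_cup: White lidded specimen cup, 57 mm across, 54 mm high, standing on a front corner of the centrifuge deck. Origin at the centre of its underside. Bystander.
- tube_cap: Loose purple tube cap, 17 mm across, 16 mm high, standing near the other front corner of the deck. Origin at the centre of its underside. Bystander.

How it is judged (in metres and radians):
At the end, for the whole second after the job is handed in: The empty bucket's place is at the front of the bowl, within 12 mm (about 7 degrees) of the line from the rotor axis to the lid catch; the rotor is still, and the fingers are out of the bowl (TCP more than 255 mm above the bench, or more than 250 mm away from the rotor axis) (y of empty_place in the frame of centrifuge between -0.012 and 0.012 m and x of empty_place in the frame of centrifuge below -0.09 m and angular speed of rotor below 0.05 rad/s and (height (world z) of the grasp point above 0.255 m or horizontal distance between the grasp point and rotor above 0.25 m)); the robot touches nothing.
It fails at once if the rotor is spun (faster than 3.5 rad/s, over half a turn a second) (angular speed of rotor above 3.5 rad/s).
It fails at once if the rotor is gripped or forced: more than 20 N between fingers and rotor (contact force between the fingers and rotor above 20 N).
It fails at once if a bucket or its tube is touched (more than 1 N) (contact force between any of the fingers, the arm and bucket_empty above 1 N or contact force between any of the fingers, the arm and bucket_red above 1 N or contact force between any of the fingers, the arm and bucket_purple above 1 N or contact force between any of the fingers, the arm and bucket_blue above 1 N).
It fails at once if the lid is moved (tilted by more than about 5 degrees) (angle between the z axis of lid and the z axis of centrifuge, either way round above 0.09 rad).
It fails at once if something lying around is moved by more than 15 mm or lifted (distance of any of rack, tube_waiting, tube_second, wash_bottle, marker, specimen_cup, tube_cap from where it was at the start of the episode above 0.015 m).
It also fails if it takes over 45 s, if anything falls off the work surface, if the arm or the gripper's body presses on something with over 40 N, if the wrist force passes 120 N, or if a joint passes its speed limit or range.

### The arm

A 7-joint arm with a two-finger parallel gripper is mounted at the origin on the work surface. World frame = base frame: x ahead of the robot, y to its left, z up, the work surface at z = 0. Lengths are in m, angles in degrees, forces in N, time in s.
With the tool pointing down it reaches from about 0.425 to 0.875 m from the base axis. Payload 4.7 kg.
Tool frame: the origin (TCP) lies between the finger pads, 19 mm behind the fingertips; this is the grasp point; z points along the fingers, y is the line along which they close (so a half turn about z gives the same grasp; the last joint's range is limited). The gripper opens to 87 mm and grips with 3 to 60 N. Pads are 19 mm wide; open, the fingers measure 117 mm over their backs; the gripper's body (75 mm by 190 mm) begins 51 mm behind the grasp point.
Start: joints at [-67.489, 18.392, -4.016, 83.108, 1.295, 78.541, -3.26], TCP at [0.24, 0.604, 0.241] pointing down, gripper open.
Joint ranges: [-163.93, 163.93], [-17.29, 119.83], [-79.2, 71.16], [3.27, 140.29], [-89.18, 269.18], [5.43, 117.66], [-154.24, 154.24]. Speed limits (degrees/s): [147.25, 147.25, 180, 180, 180, 180, 180].

### API

Orientations are given as [roll, pitch, yaw] about the fixed x, y, z axes, in that order (R = Rz(yaw) Ry(pitch) Rx(roll)).
In Python, from cell import sensors, vision, workorder gives the robot as it stands.
- The arm moves only by the tool drive_tool, never from a script. Its argument "moves" is a list of rows, each an object of numbers: "x", "y", "z": the shift along the tool's x, y, z in mm; "rx", "ry", "rz": the turn, a rotation vector about the tool's x, y, z in rad; "fingers": the closure, from -1 (fully open) to 1 (shut). In form: [{"x": .., "y": .., "z": .., "rx": .., "ry": .., "rz": .., "fingers": ..}, ...]. A call has 1 to 20 rows; each row is the pose to reach, as a shift and turn from the pose commanded when the call began, along the tool's axes at that moment; what a row does not reach only later rows make up. A row lasts 1/8 s, in which the tool goes at most 62.5 mm and 10.7 degrees, less where a joint would pass 70% of its speed; a pose out of reach is approached as far as the arm can. A call with a gripper value outside its range is refused whole. The fingers move at their own pace and stop on an object; "force" is the grip in N (left out, the last holds). Time passes only in rows, so rows that repeat a pose let the fingers close. It gives the time, the measured TCP pose, the force, the opening and the grip force at its end, in the units of the state.
- sensors.get_obs(): the state, without advancing time (a new reading comes with each control period).
- vision.read_camera(name): name is "scene" or "top" or "wrist"; returns a dict with "image" (480x640x3 uint8, red, green, blue), "fx", "fy", "cx", "cy" (pixels), "k1" (the pictures are not rectified: a ray, as slopes to the right and down, at radius r is drawn at 1 + k1 r^2 times it, then the intrinsics apply), "R" (3x3) and "t" (3): a world point X has camera coordinates R X + t. Camera axes: x right, y down, z forward; pixel columns grow to the right and rows downward; lengths in m; the calibration is good to about 2 mm. A picture is of the moment at which its call begins. There is no depth.
- workorder.sign_off(): hands the job in; it is judged then, once.
The state is a dict: "time_s": time; "qpos": joint angles; "joint_velocities": joint speeds; "effort": joint torques, N m; "tool_pos": TCP position; "tool_rot": TCP orientation; "force": force on the tool from outside, world axes, zero at the start; "wrist_torque": the same for the moment, N m; "grip_width": finger opening in m; "grasp_force": force on a finger pad.
Only numpy, scipy, OpenCV 4.12 (cv2) and the standard library are available. Lean on these libraries where they do the work, as an engineer would, in place of code of your own. Each camera call takes 0.05 s, during which the arm holds its last target. There are 200 camera calls.

## Working session

There is one attempt and no reset: what is moved stays moved. The work goes in short steps, Python scripts to look and compute and a tool call to move; the robot and the scene stay as the last step left them, time stands still between calls to the robot, and variables do not carry over. Pictures are saved under pics/ and viewed, at most 10 in all, crops included, and the job is handed in when it is done.

Besides the shell and the picture viewer there is one more tool, called after ">>>" by a JSON object that holds its "op" and its "data". drive_tool: Moves the arm, as the interface text tells. Its arguments: {"type":"object","properties":{"moves":{"type":"array"},"force":{"type":"number"}},"required":["moves"]}

```bash
mkdir -p pics
python3 - <<'E'
from cell import sensors, vision
import cv2, json, pickle
o=sensors.get_obs();print({k:o[k] for k in('time_s','tool_pos','tool_rot','grip_width','force')})
d={}
for n in("scene","top","wrist"):
    c=vision.read_camera(n);d[n]=c
    cv2.imwrite(f"pics/{n}0.png",c["image"][:,:,::-1])
    print(n,c["fx"],c["cx"],c["cy"],c["k1"],c["R"],c["t"])
pickle.dump(d,open("d0.pkl","wb"))
E
```

```text
{'time_s': 0.0, 'tool_pos': array([0.24023934, 0.60343004, 0.2401647 ]), 'tool_rot': array([-1.79892807e+02,  6.31772939e-03,  1.58298837e+02]), 'grip_width': 0.0873639374249436, 'force': array([-0.32254742,  0.50932042,  0.09995584])}
scene 491.21594127396236 315.9082139928728 240.56189008315678 0.04479072799468684 [[ 0.99886432  0.04483223  0.01612864]
 [ 0.04510018 -0.78053108 -0.62348793]
 [-0.01536345  0.62350726 -0.78166659]] [-0.59527722  0.10485099  1.43044959]
top 526.5098851576042 315.8854454487964 245.26275664224013 -0.1485417426257962 [[ 0.02218563 -0.99975258 -0.00160336]
 [-0.99817878 -0.02206066 -0.05614676]
 [ 0.0560975   0.00284609 -0.99842124]] [1.78816300e-04 5.86453118e-01 1.45895414e+00]
wrist 361.8694653050747 318.4087129570501 242.02660536726415 -0.06512210790294129 [[ 0.37018904  0.92895489 -0.00170043]
 [ 0.88511058 -0.35216015  0.30424084]
 [ 0.28202719 -0.1141317  -0.95259363]] [-0.64922166 -0.03656283  0.39128273]
```

View pics/top0.png

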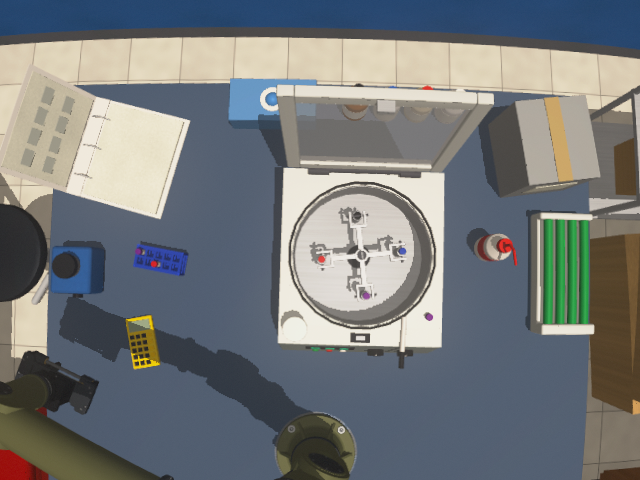

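View pics/scene0.png

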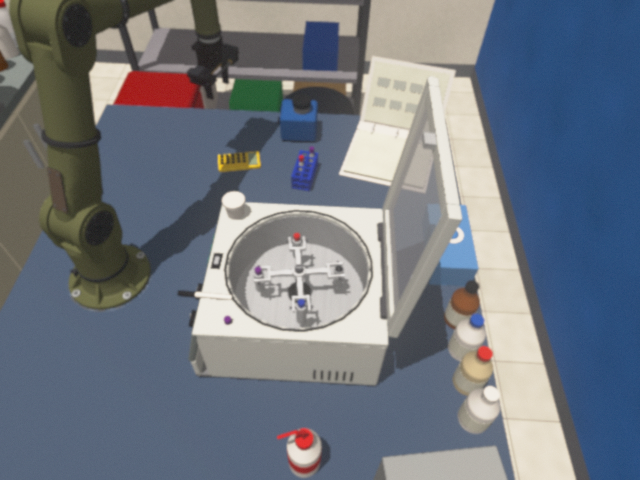

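The top view shows the rotor hub near (362,256). The empty dark bucket is at the back (357,216), purple at the front (366,296), red on the left (321,259) and blue on the right (402,251). The catch is at (360,338). The scene view has the hub near (299,271) and the catch near (217,261). The rotor needs about half a turn.

```bash
cat > h.py <<'E'
import numpy as np, cv2
def ray(c,uv):
    p=(np.array(uv,float)-[c["cx"],c["cy"]])/[c["fx"],c["fy"]]; s=p.copy()
    for _ in range(20): s=p/(1+c["k1"]*(s@s))
    R=np.array(c["R"]);t=np.array(c["t"])
    d=R.T@np.array([s[0],s[1],1]); return -R.T@t, d/np.linalg.norm(d)
def at_z(c,uv,z):
    o,d=ray(c,uv); return o+d*(z-o[2])/d[2]
def tri(c1,u1,c2,u2):
    o1,d1=ray(c1,u1);o2,d2=ray(c2,u2)
    s=np.linalg.lstsq(np.array([d1,-d2]).T,o2-o1,rcond=None)[0]
    a,b=o1+d1*s[0],o2+d2*s[1]; return (a+b)/2,np.linalg.norm(a-b)
E
python3 - <<'E'
import pickle,cv2,numpy as np
from h import *
d=pickle.load(open("d0.pkl","rb"));T,S,W=d["top"],d["scene"],d["wrist"]
print("wristcam",-np.array(W["R"]).T@W["t"])
for n,a,b,z in(("hub",(362,256),(299,271),.227),("catch",(360,338),(217,261),.235),("empty",(357,216),(338,269),.211),("purple",(366,296),(258,270),.23),("red",(321,259),(297,237),.23),("blue",(402,251),(301,302),.23),("cup",(293,327),(234,200),.289)):
    print(n,at_z(T,a,z).round(4),at_z(S,b,z).round(4),[np.round(q,4) for q in tri(T,a,S,b)])
a=cv2.resize(T["image"][165:360,270:455,::-1],None,fx=3,fy=3,interpolation=2)
b=cv2.resize(S["image"][190:340,190:400,::-1],None,fx=3,fy=3,interpolation=2)
cv2.imwrite("pics/a.png",a);cv2.imwrite("pics/b.png",b)
E
```

```text
wristcam [0.16234452 0.63487943 0.38275339]
hub [ 0.5511 -0.0987  0.227 ] [ 0.5566 -0.1082  0.227 ] [array([ 0.5537, -0.0996,  0.2142]), np.float64(0.0043)]
catch [ 0.3557 -0.0972  0.235 ] [ 0.3587 -0.0955  0.235 ] [array([ 0.3575, -0.0967,  0.2365]), np.float64(0.0032)]
empty [ 0.6492 -0.0862  0.211 ] [ 0.6505 -0.0858  0.211 ] [array([ 0.6498, -0.0861,  0.2114]), np.float64(0.0014)]
purple [ 0.4556 -0.1099  0.23  ] [ 0.4589 -0.1129  0.23  ] [array([ 0.4568, -0.11  ,  0.2257]), np.float64(0.0029)]
red [ 5.417e-01 -4.000e-04  2.300e-01] [ 0.5448 -0.0064  0.23  ] [array([ 5.431e-01, -3.000e-04,  2.222e-01]), np.float64(0.0024)]
blue [ 0.5651 -0.1947  0.23  ] [ 0.567  -0.1959  0.23  ] [array([ 0.5661, -0.1949,  0.2281]), np.float64(0.0018)]
cup [0.3838 0.0603 0.289 ] [0.3832 0.0559 0.289 ] [array([0.3827, 0.0604, 0.2843]), np.float64(0.0014)]
```

View pics/a.png

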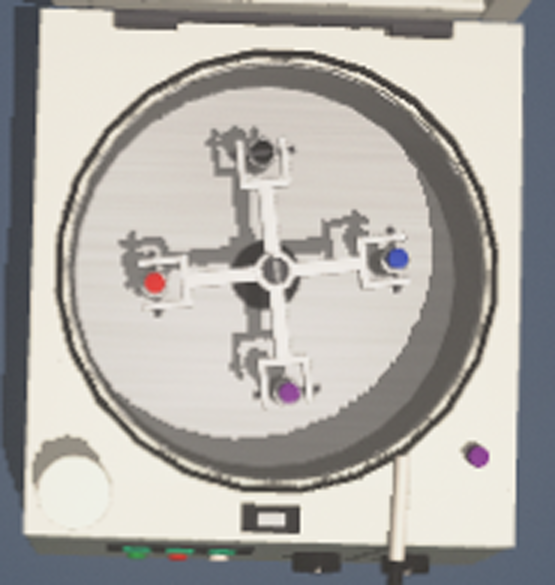

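View pics/b.png

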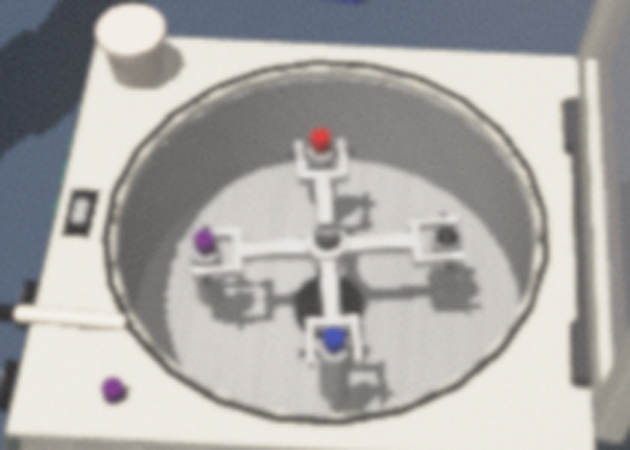

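Refining from the crops gives hub, catch and tip pixels. Rotor axis ≈ (0.5535, -0.098), catch line along world -x (yaw ≈ 0). The empty arm points at about +7°, so I'll push it roughly 173° counter-clockwise, with the shut fingers entering between the red and purple arms.

>>> {"op": "drive_tool", "data": {"moves": [{"x": 0, "y": 0, "z": -40, "fingers": 1}, {"x": 0, "y": 0, "z": -90, "fingers": 1}, {"x": -25, "y": -26, "z": -120, "rz": 0.06, "fingers": 1}, {"x": -60, "y": -62, "z": -120, "rz": 0.14, "fingers": 1}, {"x": -100, "y": -103, "z": -120, "rz": 0.235, "fingers": 1}, {"x": -140, "y": -144, "z": -120, "rz": 0.33, "fingers": 1}, {"x": -180, "y": -185, "z": -120, "rz": 0.42, "fingers": 1}, {"x": -220, "y": -226, "z": -120, "rz": 0.515, "fingers": 1}, {"x": -260, "y": -268, "z": -120, "rz": 0.61, "fingers": 1}, {"x": -300, "y": -309, "z": -120, "rz": 0.705, "fingers": 1}, {"x": -340, "y": -350, "z": -120, "rz": 0.8, "fingers": 1}, {"x": -380, "y": -391, "z": -120, "rz": 0.89, "fingers": 1}, {"x": -420, "y": -432, "z": -120, "rz": 0.985, "fingers": 1}, {"x": -455, "y": -468, "z": -120, "rz": 1.07, "fingers": 1}, {"x": -485, "y": -499, "z": -120, "rz": 1.14, "fingers": 1}, {"x": -502, "y": -517, "z": -120, "rz": 1.18, "fingers": 1}, {"x": -508, "y": -523, "z": -120, "rz": 1.192, "fingers": 1}, {"x": -508, "y": -523, "z": -120, "rz": 1.192, "fingers": 1}]}}

```text
invalid input at $.moves[0]: expected keys x, y, z, rx, ry, rz, fingers
```

Run:
```python
from cell import sensors, vision
import cv2, pickle
o=sensors.get_obs();print({k:o[k] for k in('time_s','tool_pos','tool_rot','grip_width','force')})
c=vision.read_camera("wrist");pickle.dump(c,open("w1.pkl","wb"));cv2.imwrite("pics/w1.png",c["image"][:,:,::-1])
```

```text
{'time_s': 0.15, 'tool_pos': array([0.24025094, 0.60353392, 0.24039816]), 'tool_rot': array([-1.79912927e+02,  5.65556727e-03,  1.58299879e+02]), 'grip_width': 0.08740373659984442, 'force': array([-0.14960932,  0.017948  , -0.71086831])}
```

View pics/w1.png

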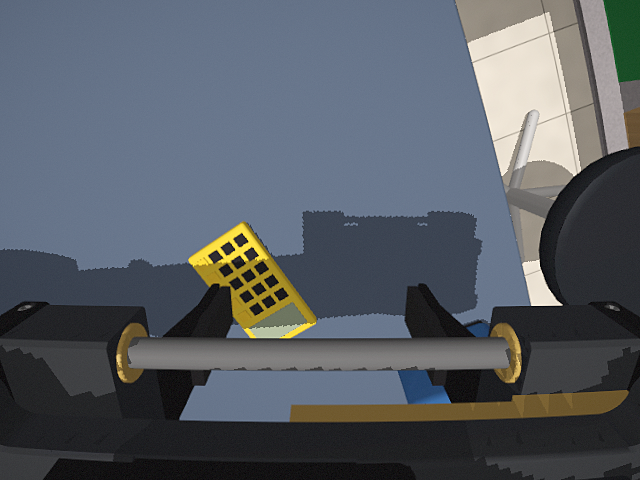

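The move was refused because every row needs all its keys. The wrist view, still at the start pose, shows only the bench, with the open fingers at about (210,330) and (430,330). I'll resend it with full rows.

>>> {"op": "drive_tool", "data": {"moves": [{"x": 0, "y": 0, "z": -40, "rx": 0, "ry": 0, "rz": 0, "fingers": 1}, {"x": 0, "y": 0, "z": -90, "rx": 0, "ry": 0, "rz": 0, "fingers": 1}, {"x": -25, "y": -26, "z": -120, "rx": 0, "ry": 0, "rz": 0.06, "fingers": 1}, {"x": -60, "y": -62, "z": -120, "rx": 0, "ry": 0, "rz": 0.14, "fingers": 1}, {"x": -100, "y": -103, "z": -120, "rx": 0, "ry": 0, "rz": 0.235, "fingers": 1}, {"x": -140, "y": -144, "z": -120, "rx": 0, "ry": 0, "rz": 0.33, "fingers": 1}, {"x": -180, "y": -185, "z": -120, "rx": 0, "ry": 0, "rz": 0.42, "fingers": 1}, {"x": -220, "y": -226, "z": -120, "rx": 0, "ry": 0, "rz": 0.515, "fingers": 1}, {"x": -260, "y": -268, "z": -120, "rx": 0, "ry": 0, "rz": 0.61, "fingers": 1}, {"x": -300, "y": -309, "z": -120, "rx": 0, "ry": 0, "rz": 0.705, "fingers": 1}, {"x": -340, "y": -350, "z": -120, "rx": 0, "ry": 0, "rz": 0.8, "fingers": 1}, {"x": -380, "y": -391, "z": -120, "rx": 0, "ry": 0, "rz": 0.89, "fingers": 1}, {"x": -420, "y": -432, "z": -120, "rx": 0, "ry": 0, "rz": 0.985, "fingers": 1}, {"x": -455, "y": -468, "z": -120, "rx": 0, "ry": 0, "rz": 1.07, "fingers": 1}, {"x": -485, "y": -499, "z": -120, "rx": 0, "ry": 0, "rz": 1.14, "fingers": 1}, {"x": -502, "y": -517, "z": -120, "rx": 0, "ry": 0, "rz": 1.18, "fingers": 1}, {"x": -508, "y": -523, "z": -120, "rx": 0, "ry": 0, "rz": 1.192, "fingers": 1}, {"x": -508, "y": -523, "z": -120, "rx": 0, "ry": 0, "rz": 1.192, "fingers": 1}]}}

```text
time_s: 2.45
tool_pos: [0.519, -0.0688, 0.361]
tool_rot: [-180.0, -0.0, 90.1]
force: [-0.2, 0.1, 0.3]
grip_width: 0.0006
grasp_force: 0.0
```

Run:
```python
from cell import sensors, vision
import cv2, pickle
o=sensors.get_obs();print({k:o[k] for k in('time_s','tool_pos','tool_rot','grip_width','force','qpos')})
c=vision.read_camera("wrist");pickle.dump(c,open("w1.pkl","wb"));cv2.imwrite("pics/w2.png",c["image"][:,:,::-1])
```

```text
{'time_s': 2.45, 'tool_pos': array([ 0.51896111, -0.06877431,  0.36103296]), 'tool_rot': array([-1.79961448e+02, -3.31248208e-02,  9.00853299e+01]), 'grip_width': 0.0006212196764288784, 'force': array([-0.19621973,  0.10193994,  0.25219255]), 'qpos': array([-30.41731642,   0.17243262,  35.48492525,  90.56232771,
        -0.12963216,  89.33863923,   5.15440644])}
```

View pics/w2.png

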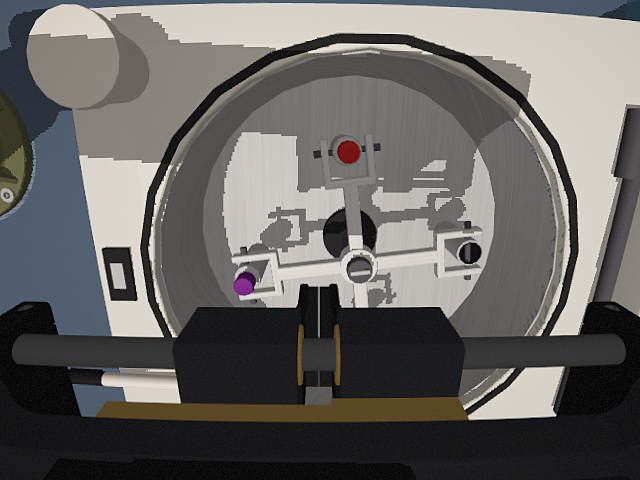

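The wrist view shows the shut fingertips at (318,290), near the purple arm. Red is at (348,152), the hub nut at (358,267), empty at (469,252), purple at (243,284) and the catch at (119,274). I'll check the axis from these.

Run:
```python
import pickle
from h import *
c=pickle.load(open("w1.pkl","rb"));T=pickle.load(open("d0.pkl","rb"))["top"]
for n,u,z,v in(("hub",(358,267),.227,(361.7,255)),("red",(348,152),.23,(321.3,259.2)),("empty",(469,252),.211,(357,215.5)),("purple",(243,284),.23,(366.3,295.5)),("catch",(119,274),.235,(360.3,337.7))):
    print(n,at_z(c,u,z).round(4),at_z(T,v,z).round(4),tri(c,u,T,v)[0].round(4))
```

```text
hub [ 0.5515 -0.0943  0.227 ] [ 0.5535 -0.098   0.227 ] [ 0.5535 -0.0992  0.2144]
red [ 0.5408 -0.0021  0.23  ] [ 0.5412 -0.0011  0.23  ] [ 0.5407 -0.0014  0.2356]
empty [ 0.6495 -0.0868  0.211 ] [ 0.6504 -0.0862  0.211 ] [ 0.6501 -0.0867  0.2103]
purple [ 0.4567 -0.1083  0.23  ] [ 0.4568 -0.1105  0.23  ] [ 0.4561 -0.1107  0.2253]
catch [ 0.3557 -0.0979  0.235 ] [ 0.3564 -0.0979  0.235 ] [ 0.3564 -0.0976  0.236 ]
```

>>> {"op": "drive_tool", "data": {"moves": [{"x": 0, "y": 0, "z": 25, "rx": 0, "ry": 0, "rz": 0, "fingers": 1}, {"x": 0, "y": 0, "z": 60, "rx": 0, "ry": 0, "rz": 0, "fingers": 1}, {"x": 0, "y": 0, "z": 90, "rx": 0, "ry": 0, "rz": 0, "fingers": 1}, {"x": 0, "y": 0, "z": 115, "rx": 0, "ry": 0, "rz": 0, "fingers": 1}, {"x": 0, "y": 0, "z": 135, "rx": 0, "ry": 0, "rz": 0, "fingers": 1}, {"x": 0, "y": 0, "z": 147, "rx": 0, "ry": 0, "rz": 0, "fingers": 1}, {"x": 0, "y": 0, "z": 151, "rx": 0, "ry": 0, "rz": 0, "fingers": 1}, {"x": 0, "y": 0, "z": 151, "rx": 0, "ry": 0, "rz": 0, "fingers": 1}]}}

```text
time_s: 3.5
tool_pos: [0.5192, -0.0695, 0.2107]
tool_rot: [180.0, -0.0, 90.0]
force: [-0.4, 0.4, 1.0]
grip_width: 0.0003
grasp_force: 0.0
```

Run:
```python
import numpy as np
r=44
for a0,a1,n in((139,250,20),(250,339.5,17)):
    p0=np.array([np.cos(np.radians(a0)),np.sin(np.radians(a0))])*r
    for a in np.linspace(a0,a1,n+1)[1:]:
        p=np.array([np.cos(np.radians(a)),np.sin(np.radians(a))])*r-p0
        print(f"{a:.0f}: x {p[1]:.0f} y {p[0]:.0f}",end="; ")
    print()
```

```text
145: x -3 y -3; 150: x -7 y -5; 156: x -11 y -7; 161: x -15 y -8; 167: x -19 y -10; 172: x -23 y -10; 178: x -27 y -11; 183: x -31 y -11; 189: x -36 y -10; 194: x -40 y -9; 200: x -44 y -8; 206: x -48 y -6; 211: x -52 y -4; 217: x -55 y -2; 222: x -58 y 1; 228: x -61 y 4; 233: x -64 y 7; 239: x -67 y 10; 244: x -69 y 14; 250: x -70 y 18; 
255: x -1 y 4; 261: x -2 y 8; 266: x -3 y 12; 271: x -3 y 16; 276: x -2 y 20; 282: x -2 y 24; 287: x -1 y 28; 292: x 1 y 32; 297: x 2 y 35; 303: x 4 y 39; 308: x 7 y 42; 313: x 9 y 45; 318: x 12 y 48; 324: x 15 y 51; 329: x 19 y 53; 334: x 22 y 55; 340: x 26 y 56;
```

>>> {"op": "drive_tool", "data": {"moves": [{"x": -3, "y": -3, "z": 0, "rx": 0, "ry": 0, "rz": 0, "fingers": 1}, {"x": -7, "y": -5, "z": 0, "rx": 0, "ry": 0, "rz": 0, "fingers": 1}, {"x": -11, "y": -7, "z": 0, "rx": 0, "ry": 0, "rz": 0, "fingers": 1}, {"x": -15, "y": -8, "z": 0, "rx": 0, "ry": 0, "rz": 0, "fingers": 1}, {"x": -19, "y": -10, "z": 0, "rx": 0, "ry": 0, "rz": 0, "fingers": 1}, {"x": -23, "y": -10, "z": 0, "rx": 0, "ry": 0, "rz": 0, "fingers": 1}, {"x": -27, "y": -11, "z": 0, "rx": 0, "ry": 0, "rz": 0, "fingers": 1}, {"x": -31, "y": -11, "z": 0, "rx": 0, "ry": 0, "rz": 0, "fingers": 1}, {"x": -36, "y": -10, "z": 0, "rx": 0, "ry": 0, "rz": 0, "fingers": 1}, {"x": -40, "y": -9, "z": 0, "rx": 0, "ry": 0, "rz": 0, "fingers": 1}]}}

```text
time_s: 4.75
tool_pos: [0.5099, -0.1105, 0.2102]
tool_rot: [-180.0, 0.0, 90.0]
force: [0.9, 0.7, -0.1]
grip_width: 0.0006
grasp_force: 0.6
```

Run:
```python
from cell import sensors, vision
import cv2, pickle
o=sensors.get_obs();print({k:o[k] for k in('time_s','tool_pos','tool_rot','force')})
c=vision.read_camera("top")
cv2.imwrite("pics/t3.png",cv2.resize(c["image"][165:360,270:455,::-1],None,fx=3,fy=3,interpolation=2))
```

```text
{'time_s': 4.75, 'tool_pos': array([ 0.50989498, -0.1104576 ,  0.21017467]), 'tool_rot': array([-1.79979931e+02,  1.79068728e-02,  8.99813113e+01]), 'force': array([ 0.89663273,  0.70190212, -0.14927766])}
```

View pics/t3.png

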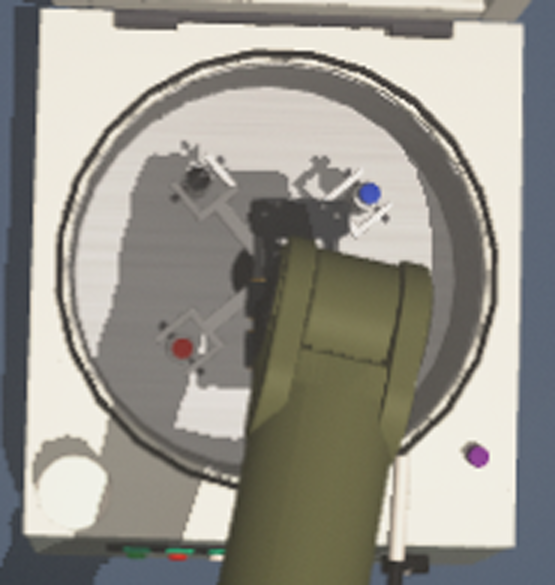

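The rotor is following: the empty bucket is now at (198,180), about 45° round, and the contact force is about 1 N. I'll keep going round.

>>> {"op": "drive_tool", "data": {"moves": [{"x": -4, "y": 1, "z": 0, "rx": 0, "ry": 0, "rz": 0, "fingers": 1}, {"x": -8, "y": 3, "z": 0, "rx": 0, "ry": 0, "rz": 0, "fingers": 1}, {"x": -12, "y": 5, "z": 0, "rx": 0, "ry": 0, "rz": 0, "fingers": 1}, {"x": -15, "y": 7, "z": 0, "rx": 0, "ry": 0, "rz": 0, "fingers": 1}, {"x": -18, "y": 10, "z": 0, "rx": 0, "ry": 0, "rz": 0, "fingers": 1}, {"x": -21, "y": 13, "z": 0, "rx": 0, "ry": 0, "rz": 0, "fingers": 1}, {"x": -24, "y": 16, "z": 0, "rx": 0, "ry": 0, "rz": 0, "fingers": 1}, {"x": -27, "y": 19, "z": 0, "rx": 0, "ry": 0, "rz": 0, "fingers": 1}, {"x": -29, "y": 23, "z": 0, "rx": 0, "ry": 0, "rz": 0, "fingers": 1}, {"x": -30, "y": 27, "z": 0, "rx": 0, "ry": 0, "rz": 0, "fingers": 1}, {"x": -31, "y": 31, "z": 0, "rx": 0, "ry": 0, "rz": 0, "fingers": 1}, {"x": -32, "y": 35, "z": 0, "rx": 0, "ry": 0, "rz": 0, "fingers": 1}, {"x": -33, "y": 39, "z": 0, "rx": 0, "ry": 0, "rz": 0, "fingers": 1}, {"x": -33, "y": 43, "z": 0, "rx": 0, "ry": 0, "rz": 0, "fingers": 1}, {"x": -32, "y": 47, "z": 0, "rx": 0, "ry": 0, "rz": 0, "fingers": 1}, {"x": -32, "y": 51, "z": 0, "rx": 0, "ry": 0, "rz": 0, "fingers": 1}, {"x": -31, "y": 55, "z": 0, "rx": 0, "ry": 0, "rz": 0, "fingers": 1}, {"x": -29, "y": 59, "z": 0, "rx": 0, "ry": 0, "rz": 0, "fingers": 1}]}}

```text
time_s: 7.05
tool_pos: [0.5692, -0.1391, 0.2103]
tool_rot: [180.0, 0.0, 90.0]
force: [-1.7, 0.2, -0.1]
grip_width: 0.0003
grasp_force: 0.7
```

>>> {"op": "drive_tool", "data": {"moves": [{"x": 1, "y": 3, "z": 0, "rx": 0, "ry": 0, "rz": 0, "fingers": 1}, {"x": 3, "y": 7, "z": 0, "rx": 0, "ry": 0, "rz": 0, "fingers": 1}, {"x": 6, "y": 10, "z": 0, "rx": 0, "ry": 0, "rz": 0, "fingers": 1}, {"x": 8, "y": 13, "z": 0, "rx": 0, "ry": 0, "rz": 0, "fingers": 1}, {"x": 11, "y": 16, "z": 0, "rx": 0, "ry": 0, "rz": 0, "fingers": 1}, {"x": 14, "y": 19, "z": 0, "rx": 0, "ry": 0, "rz": 0, "fingers": 1}, {"x": 18, "y": 21, "z": 0, "rx": 0, "ry": 0, "rz": 0, "fingers": 1}, {"x": 21, "y": 23, "z": 0, "rx": 0, "ry": 0, "rz": 0, "fingers": 1}, {"x": 23, "y": 24, "z": 0, "rx": 0, "ry": 0, "rz": 0, "fingers": 1}, {"x": 23, "y": 24, "z": 0, "rx": 0, "ry": 0, "rz": 0, "fingers": 1}]}}

```text
time_s: 8.3
tool_pos: [0.5933, -0.1154, 0.2103]
tool_rot: [180.0, -0.0, 90.0]
force: [-1.2, 0.6, 0.5]
grip_width: 0.0006
grasp_force: 0.0
```

Run:
```python
from cell import sensors, vision
import cv2, pickle
o=sensors.get_obs();print({k:o[k] for k in('time_s','tool_pos','tool_rot','force')})
c=vision.read_camera("wrist");pickle.dump(c,open("w4.pkl","wb"))
cv2.imwrite("pics/w4.png",c["image"][:,:,::-1])
```

```text
{'time_s': 8.3, 'tool_pos': array([ 0.59329011, -0.11535323,  0.21032126]), 'tool_rot': array([ 1.79968289e+02, -2.81955117e-02,  9.00252053e+01]), 'force': array([-1.15065483,  0.55418478,  0.47831528])}
```

View pics/w4.png

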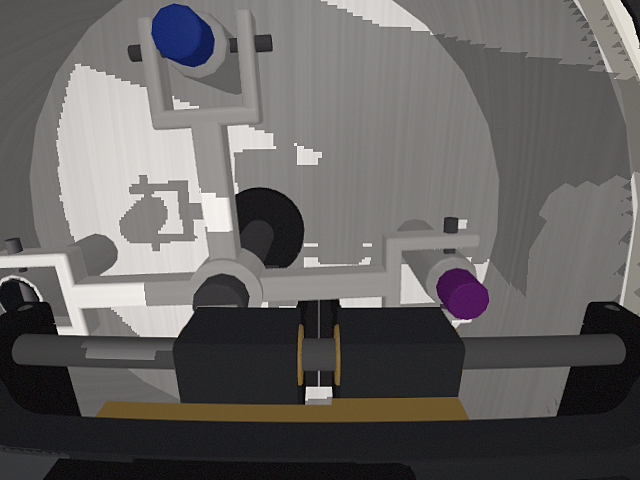

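The wrist view now has purple at (463,294), blue at (180,35), the nut at (220,290), the empty bucket's mouth at the left edge (18,295), and the finger against the purple arm.

Run:
```python
import pickle
from h import *
c=pickle.load(open("w4.pkl","rb"))
P={n:at_z(c,u,z) for n,u,z in(("purple",(465,291),.23),("blue",(178,33),.23),("nut",(220,290),.227),("e",(18,293),.211),("armL",(90,284),.211),("armR",(375,275),.211),("armL2",(90,306),.211),("armR2",(383,298),.211))}
for n,p in P.items():print(n,p.round(4))
ang=lambda v:np.degrees(np.arctan2(v[1],v[0])).round(2)
A=np.array([.553,-.098,0])
print(ang(P["purple"]-A),ang(P["blue"]-A),ang(P["e"]-A),ang(P["purple"]-P["e"]),ang(P["armR"]-P["armL"]))
```

```text
purple [ 0.6486 -0.0899  0.23  ]
blue [ 0.5498 -0.0025  0.23  ]
nut [ 0.5556 -0.0907  0.227 ]
e [ 0.4568 -0.1008  0.211 ]
armL [ 0.4929 -0.0958  0.211 ]
armR [ 0.6173 -0.0912  0.211 ]
armL2 [ 0.4906 -0.1067  0.211 ]
armR2 [ 0.6214 -0.102   0.211 ]
4.86 91.92 -178.35 3.25 2.13
```

The rotor is at about +2–3°, inside the tolerance. I'll back the finger off the arm, lift it out and move clear for a proper check.

>>> {"op": "drive_tool", "data": {"moves": [{"x": -3, "y": 0, "z": 0, "rx": 0, "ry": 0, "rz": 0, "fingers": 1}, {"x": -7, "y": -2, "z": 0, "rx": 0, "ry": 0, "rz": 0, "fingers": 1}, {"x": -9, "y": -4, "z": 0, "rx": 0, "ry": 0, "rz": 0, "fingers": 1}, {"x": -9, "y": -4, "z": -10, "rx": 0, "ry": 0, "rz": 0, "fingers": 1}, {"x": -9, "y": -4, "z": -35, "rx": 0, "ry": 0, "rz": 0, "fingers": 1}, {"x": -9, "y": -4, "z": -75, "rx": 0, "ry": 0, "rz": 0, "fingers": 1}, {"x": -9, "y": -4, "z": -120, "rx": 0, "ry": 0, "rz": 0, "fingers": 1}, {"x": -9, "y": -4, "z": -150, "rx": 0, "ry": 0, "rz": 0, "fingers": 1}, {"x": 20, "y": -10, "z": -160, "rx": 0, "ry": 0, "rz": 0, "fingers": 1}, {"x": 65, "y": -20, "z": -160, "rx": 0, "ry": 0, "rz": 0, "fingers": 1}, {"x": 115, "y": -35, "z": -160, "rx": 0, "ry": 0, "rz": 0, "fingers": 1}, {"x": 165, "y": -50, "z": -160, "rx": 0, "ry": 0, "rz": 0, "fingers": 1}, {"x": 215, "y": -65, "z": -160, "rx": 0, "ry": 0, "rz": 0, "fingers": 1}, {"x": 265, "y": -80, "z": -160, "rx": 0, "ry": 0, "rz": 0, "fingers": 1}, {"x": 315, "y": -90, "z": -160, "rx": 0, "ry": 0, "rz": 0, "fingers": 1}, {"x": 350, "y": -100, "z": -160, "rx": 0, "ry": 0, "rz": 0, "fingers": 1}, {"x": 360, "y": -100, "z": -160, "rx": 0, "ry": 0, "rz": 0, "fingers": 1}, {"x": 360, "y": -100, "z": -160, "rx": 0, "ry": 0, "rz": 0, "fingers": 1}]}}

```text
time_s: 10.6
tool_pos: [0.4933, 0.2438, 0.3706]
tool_rot: [180.0, 0.0, 90.0]
force: [0.1, 0.3, -0.6]
grip_width: 0.0003
grasp_force: 0.0
```

Run:
```python
from cell import sensors, vision
import cv2, pickle
o=sensors.get_obs();print({k:o[k] for k in('time_s','tool_pos','tool_rot','force')})
c=vision.read_camera("top");pickle.dump(c,open("t5.pkl","wb"))
cv2.imwrite("pics/t5.png",cv2.resize(c["image"][165:360,270:455,::-1],None,fx=3,fy=3,interpolation=2))
```

```text
{'time_s': 10.6, 'tool_pos': array([0.4933153 , 0.24383313, 0.37060183]), 'tool_rot': array([1.79962910e+02, 2.57535149e-02, 9.00081625e+01]), 'force': array([ 0.14800346,  0.25119633, -0.55412626])}
```

View pics/t5.png

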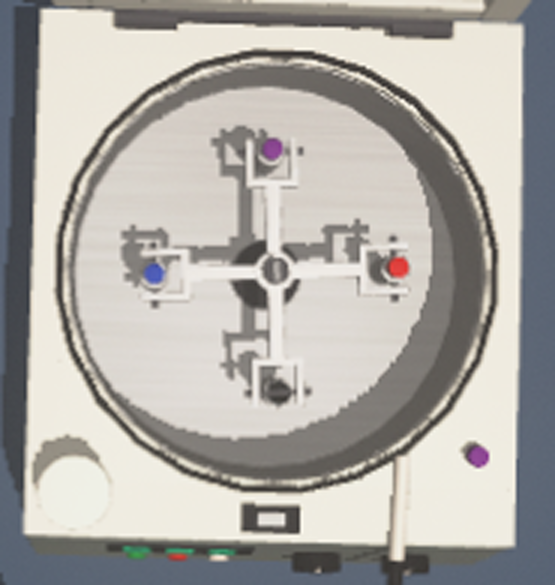

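The empty bucket is now at the front (278,391), purple at the back (272,150), red at (397,268) and blue at (154,274). The bystanders look unmoved. I'll work out the exact angle.

Run:
```python
import pickle
from h import *
c=pickle.load(open("t5.pkl","rb"))
f=lambda u,z:at_z(c,(270+u[0]/3,165+u[1]/3),z)
e,p,r,b,k=f((278,391),.211),f((272,150),.23),f((397,268),.23),f((154,274),.23),f((271,518),.235)
arm1,arm2=f((274,200),.211),f((277,350),.211)
ang=lambda v:np.degrees(np.arctan2(v[1],v[0])).round(2)
print(e.round(4),k.round(4),"axis",((r+b)/2).round(4),((e+p)/2).round(4),"p-e",ang(p-e),"b-r",ang(b-r)-90,"arm",ang(arm1-arm2))
```

```text
[ 0.4563 -0.1035  0.211 ] [ 0.3565 -0.0979  0.235 ] axis [ 0.5526 -0.0983  0.23  ] [ 0.553  -0.0986  0.2205] p-e 2.93 b-r 2.6500000000000057 arm 2.17
```

```bash
python3 -c "
from cell import workorder
print(workorder.sign_off())"
```

```text
the job is handed in; nothing more can be done
None
```

The empty bucket stands at the front of the bowl, about 2.7° (some 5 mm) off the catch line against the 12 mm allowed; the finger is out of the bowl and the job is handed in, with no verdict returned.

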